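# Set up two cutter arbors on the joinery bench

## Task

Set up the two arbors, threading each part over the post until it sits fully down, cutters with the hub up. On the green-based arbor stack, from the bottom, the black ring, then the red cutter, then the orange ring; on the yellow-based arbor put the blue cutter first and the white ring on top of it. Lower the cutters and let go only once they are down, since a dropped cutter chips its teeth, and leave the tape measure, the small bin and the glue jar where they are.

Things in the scene. Friction and masses are not known exactly. Their poses are not given: they have to be found in the camera images.
- green_arbor: Fixed upright setting arbor with a round green base 90 mm across and 12 mm thick, and a steel post 20 mm in diameter standing on its centre; the post is straight to 82 mm and tapers to 10 mm across at its top, 92 mm above the bench. Things slide down over the post with 4.5 mm to spare all round. Origin: centre of the underside of the base, on the bench, z up along the post.
- yellow_arbor: Fixed upright setting arbor with a round yellow base 90 mm across and 12 mm thick, and a steel post 20 mm in diameter standing on its centre; the post is straight to 82 mm and tapers to 10 mm across at its top, 92 mm above the bench. Things slide down over the post with 4.5 mm to spare all round. Origin: centre of the underside of the base, on the bench, z up along the post.
- red_cutter: Cutter head with a red body, loose, about 0.3 kg: a toothed disc 84 mm across (90 mm over the steel tips) and 12 mm thick, with a plain round hub 44 mm in diameter rising 18 mm above the disc (30 mm tall in all); bore 29 mm right through. Lies flat, hub up, at the start. Origin: centre of its underside, z up. Pick it across the hub, fingertips just above the disc.
- blue_cutter: Cutter head with a blue body, loose, about 0.3 kg: a toothed disc 84 mm across (90 mm over the steel tips) and 12 mm thick, with a plain round hub 44 mm in diameter rising 18 mm above the disc (30 mm tall in all); bore 29 mm right through. Lies flat, hub up, at the start. Origin: centre of its underside, z up. Pick it across the hub, fingertips just above the disc.
- black_ring: Black plastic-coated spacer ring, loose: outer diameter 46 mm, bore 29 mm right through, 20 mm tall, about 90 g. Lies flat at the start. Origin: centre of its underside, z up. Pick it across its outer diameter.
- orange_ring: Orange plastic-coated spacer ring, loose: outer diameter 46 mm, bore 29 mm right through, 20 mm tall, about 90 g. Lies flat at the start. Origin: centre of its underside, z up. Pick it across its outer diameter.
- white_ring: White plastic-coated spacer ring, loose: outer diameter 46 mm, bore 29 mm right through, 20 mm tall, about 90 g. Lies flat at the start. Origin: centre of its underside, z up. Pick it across its outer diameter.
- tape_measure: Black tape measure with a grey disc on top, loose, 66 x 66 x 36 mm. Origin: centre of its underside. A bystander: leave it alone.
- tip_bin: Small green open bin, loose, 100 x 75 mm, 45 mm tall. Origin: centre of its underside. A bystander: leave it alone.
- glue_jar: White jar with a red cap, loose, upright, 66 mm in diameter, 80 mm tall, standing beyond the parts as seen from the robot. Origin: centre of its underside. A bystander: leave it alone.

How it is judged:
By the outcome, as a careful person would: the job done as asked, in the order asked, and still so for the second after the job is handed in, with the robot touching nothing.
It also fails if it takes over 118 s, if anything falls off the work surface, if the arm or the gripper's body presses on something with over 40 N, if the wrist force passes 120 N, or if a joint passes its speed limit or range.

## Robot

A 6-joint arm with a two-finger parallel gripper is mounted at the origin on the work surface. World frame = base frame: x ahead of the robot, y to its left, z up, the work surface at z = 0. Lengths are in m, angles in rad, forces in N, time in s.
With the tool pointing down it reaches from about 0.25 to 0.8 m from the base axis. Payload 3.9 kg.
Tool frame: the origin (TCP) lies between the finger pads; the fingertips stand 22 mm ahead of it and the grasp point (between the pads) lies 3 mm ahead of it; z points along the fingers, y is the line along which they close (so a half turn about z gives the same grasp; the last joint's range is limited). The gripper opens to 85 mm and grips with 20 to 120 N. Pads are 22 mm wide; open, the fingers measure 114 mm over their backs; the gripper's body (76 mm by 85 mm) begins 54 mm behind the grasp point. The pads swing forward as they close: fully open they stand 13 mm farther back than shut.
Start: joints at [-1.349, 0.26, -0.138, 1.173, 0, 1.571], TCP at [0.115, -0.512, 0.226] pointing down, gripper open.
Joint ranges: [-2.78, 2.78], [-0.83, 1.72], [-1.28, 1.37], [-1.9, 2.12], [-1.57, 1.48], [-3.14, 3.14]. Speed limits (rad/s): [2.57, 2.57, 3.14, 3.14, 3.14, 3.14].

## Interface

Orientations are given as a rotation vector (axis times angle).
In Python, from rig import readout, optics, ctrl gives the robot as it stands. The module is installed in compiled form; this text tells all that it offers.
- The arm moves only by the tool servo_tool, never from a script. Its argument "rows" is one flat list of numbers, 6 for each row, row after row: the shift along the world's x, y, z in m, then the turn, a rotation vector about the world's x, y, z in rad. In form: [tx, ty, tz, ax, ay, az, tx, ty, tz, ax, ay, az, ...]. A call has 1 to 20 rows; each row is the pose to reach, as a shift and turn from the pose commanded when the call began; what a row does not reach only later rows make up. A row lasts 1/10 s, in which the tool goes at most 50 mm and 8.59 degrees, less where a joint would pass 70% of its speed; a pose out of reach is approached as far as the arm can. A call with a gripper value outside its range is refused whole. "fingers" is the finger opening in m, from 0 to 0.0854, set as the call begins (left out, the last holds). The fingers move at their own pace and stop on an object; "newtons" is the grip in N (left out, the last holds). Time passes only in rows, so rows that repeat a pose let the fingers close. It gives the time, the measured TCP pose, the force, the opening and the grip force at its end, in the units of the state.
- readout.get_obs(): the state, without advancing time (a new reading comes with each control period).
- optics.grab_frame(name): name is "side" or "top"; returns the picture (384x512x3 uint8, blue, green, red); there is no depth.
- optics.get_calibration(name): a dict with "camera_matrix" (3x3 intrinsics, pixels), "k1" (the pictures are not rectified: a ray, as slopes to the right and down, at radius r is drawn at 1 + k1 r^2 times it, then the intrinsics apply), "extrinsics" (4x4, takes a point from world to camera coordinates). Camera axes: x right, y down, z forward; pixel columns grow to the right and rows downward; lengths in m; the calibration is good to about 2 mm. A picture is of the moment at which its call begins. get_calibration takes no time and is no camera call.
- ctrl.job_done(): hands the job in; it is judged then, once.
The state is a dict: "clock": time; "joints": joint angles; "qvel": joint speeds; "tau": joint torques, N m; "tcp_pos": TCP position; "orientation": TCP orientation; "ft_force": force on the tool from outside, world axes, zero at the start; "ft_torque": the same for the moment, N m; "width": finger opening in m; "grasp_force": force on a finger pad.
Only numpy, scipy, OpenCV 4.12 (cv2) and the standard library are available. Lean on these libraries where they do the work, as an engineer would, in place of code of your own. Each camera call takes 0.05 s, during which the arm holds its last target. There are 200 camera calls.

## Working session

There is one attempt and no reset: what is moved stays moved. The work goes in short steps, Python scripts to look and compute and a tool call to move; the robot and the scene stay as the last step left them, time stands still between calls to the robot, and variables do not carry over. Pictures are saved under pics/ and viewed, at most 14 in all, crops included, and the job is handed in when it is done.

Besides the shell and the picture viewer there is one more tool, called after ">>>" in YAML: its name, and indented under it one key for each argument. servo_tool: Moves the arm, as the interface text tells. Its arguments: {"type":"object","properties":{"rows":{"type":"array"},"fingers":{"type":"number"},"newtons":{"type":"number"}},"required":["rows"]}

```bash
mkdir -p pics; python3 - <<'E'
from rig import readout, optics
import cv2,numpy as np
for n in("top","side"):
    f=optics.grab_frame(n); cv2.imwrite(f"pics/{n}0.png",f)
    c=optics.get_calibration(n); np.set_printoptions(precision=4,suppress=True); print(n,c)
print(readout.get_obs())
E
```

```text
top {'camera_matrix': array([[368.674 ,   0.    , 259.1161],
       [  0.    , 368.674 , 192.1209],
       [  0.    ,   0.    ,   1.    ]]), 'k1': -0.0372455825514992, 'extrinsics': array([[ 0.0343, -0.9994, -0.0029, -0.0136],
       [-0.9688, -0.0325, -0.2458,  0.6141],
       [ 0.2456,  0.0113, -0.9693,  0.8025],
       [ 0.    ,  0.    ,  0.    ,  1.    ]])}
side {'camera_matrix': array([[354.7265,   0.    , 257.0969],
       [  0.    , 354.7265, 187.9174],
       [  0.    ,   0.    ,   1.    ]]), 'k1': -0.07843877915096954, 'extrinsics': array([[-0.7223, -0.6916,  0.0066,  0.4096],
       [-0.5432,  0.5614, -0.6243,  0.3408],
       [ 0.4281, -0.4545, -0.7811,  0.6448],
       [ 0.    ,  0.    ,  0.    ,  1.    ]])}
{'clock': 0.1, 'joints': array([-1.349 ,  0.2606, -0.1392,  1.1727,  0.    ,  1.5708]), 'qvel': array([-0.0015, -0.0013,  0.0025,  0.0022, -0.0005, -0.0005]), 'tau': array([ -0.0015, -40.651 ,  25.4528,   0.0101,  -0.0001,   0.    ]), 'tcp_pos': array([ 0.1153, -0.5115,  0.2251]), 'orientation': array([-3.1205, -0.3475,  0.0003]), 'ft_force': array([-0.6087, -0.5181,  0.3886]), 'ft_torque': array([0.0074, 0.0403, 0.0332]), 'grasp_force': 0.0, 'width': 0.08513742136644709}
```

View pics/top0.png

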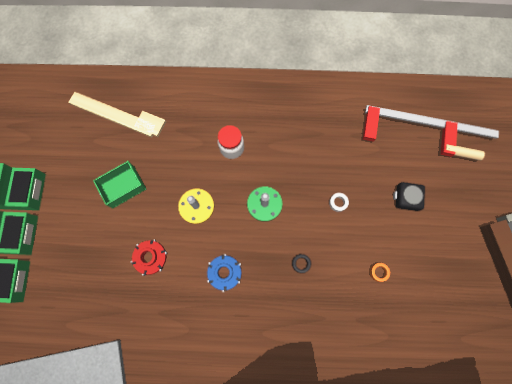

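View pics/side0.png

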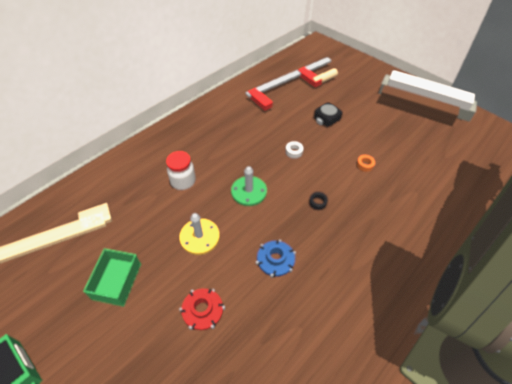

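Top view: red cutter (149,257), blue cutter (225,272), black ring (301,263), orange (381,272), white (340,202), green arbor (265,204), yellow (196,206), jar (230,140), tape measure (411,196), bin (119,184). The side view shows the same layout, with everything unobstructed.

```bash
cat > h.py <<'E'
import cv2,numpy as np
from rig import optics
C={n:optics.get_calibration(n) for n in("top","side")}
def ray(n,uv):
    c=C[n];K=c["camera_matrix"];d=np.array([c["k1"],0,0,0.])
    p=cv2.undistortPoints(np.array([[uv]],float),K,d)[0,0]
    E=c["extrinsics"];R=E[:3,:3];o=-R.T@E[:3,3];v=R.T@np.array([p[0],p[1],1]);return o,v
def onplane(n,uv,z):
    o,v=ray(n,uv);return o+v*(z-o[2])/v[2]
def proj(n,P):
    c=C[n];E=c["extrinsics"]
    return cv2.projectPoints(np.array([P],float),E[:3,:3].copy(),E[:3,3].copy(),c["camera_matrix"],np.array([c["k1"],0,0,0.]))[0][0,0]
def tri(a,b):
    o1,v1=ray("top",a);o2,v2=ray("side",b)
    s=np.linalg.lstsq(np.c_[v1,-v2],o2-o1,rcond=None)[0]
    A,B=o1+v1*s[0],o2+v2*s[1];return (A+B)/2,np.linalg.norm(A-B)
def mask(img,col):
    h=cv2.cvtColor(img,cv2.COLOR_BGR2HSV);H,S,V=[h[...,i].astype(int) for i in range(3)]
    return {"red":((H<5)|(H>174))&(S>190)&(V>90),"orange":(H>=6)&(H<16)&(S>200)&(V>150),
     "blue":(H>100)&(H<125)&(S>120)&(V>60),"green":(H>50)&(H<85)&(S>120)&(V>50),
     "yellow":(H>22)&(H<34)&(S>150)&(V>120),"white":(S<60)&(V>120),"black":(V<45)}[col].astype(np.uint8)
def blob(img,col,uv,r):
    m=mask(img,col);w=np.zeros_like(m);cv2.circle(w,tuple(int(round(x)) for x in uv),r,1,-1);m&=w
    pts=cv2.findNonZero(m)
    n,l,st,ce=cv2.connectedComponentsWithStats(m,connectivity=8)
    k=[i for i in range(1,n) if st[i,4]>=6]
    hull=cv2.convexHull(cv2.findNonZero(np.isin(l,k).astype(np.uint8)))
    M=cv2.moments(hull);e=cv2.fitEllipse(hull)
    return (M["m10"]/M["m00"],M["m01"]/M["m00"]),e
E
python3 - <<'E'
from h import *
I={n:cv2.imread(f"pics/{n}0.png") for n in C}
T={"red":((149,257),(203,309),26,.006),"blue":((225,272),(276,258),26,.006),"black":((301,263),(318,200),14,.01),
"orange":((381,272),(366,162),14,.01),"white":((340,202),(294,149),14,.01),"green":((265,204),(249,190),24,.006),"yellow":((196,206),(199,236),24,.006)}
for k,(a,b,r,z) in T.items():
    ca,ea=blob(I["top"],k,a,r);cb,eb=blob(I["side"],k,b,r)
    P,g=tri(ca,cb)
    print(k,np.round(ca,1),np.round(ea[1],1),np.round(cb,1),np.round(eb[1],1),"top",onplane("top",ca,z).round(4),"side",onplane("side",cb,z).round(4),"tri",P.round(4),round(g,4))
for k,a in dict(jar=(230,133),tape=(411,196),bin=(119,184)).items(): print(k,onplane("top",a,.06 if k=="jar" else .03).round(3))
E
```

```text
Traceback (most recent call last):
  File "h.py", line 27, in blob
    hull=cv2.convexHull(cv2.findNonZero(np.isin(l,k).astype(np.uint8)))
cv2.error: OpenCV(4.12.0) /io/opencv/modules/imgproc/src/convhull.cpp:143: error: (-215:Assertion failed) total >= 0 && (depth == CV_32F || depth == CV_32S) in function 'convexHull'
```

```bash
cat > m.py <<'E'
from h import *
I={n:cv2.imread(f"pics/{n}0.png") for n in C}
T={"red":((149,257),(203,309),26,.006),"blue":((225,272),(276,258),26,.006),"black":((301,263),(318,200),14,.01),
"orange":((381,272),(366,162),14,.01),"white":((340,202),(294,149),14,.01),"green":((265,204),(249,190),24,.006),"yellow":((196,206),(199,236),24,.006)}
for k,(a,b,r,z) in T.items():
  try:
    ca,ea=blob(I["top"],k,a,r);cb,eb=blob(I["side"],k,b,r)
    P,g=tri(ca,cb)
    print(k,np.round(ca,1),np.round(ea[1],1),np.round(cb,1),np.round(eb[1],1),"top",onplane("top",ca,z).round(4),"side",onplane("side",cb,z).round(4),"tri",P.round(4),round(g,4))
  except cv2.error:
    for n,c in(("top",a),("side",b)):
        h=cv2.cvtColor(I[n],cv2.COLOR_BGR2HSV); print(k,n,mask(I[n],k).sum(),[h[c[1],c[0]+d].tolist() for d in range(-r,r,2)])
for k,a in dict(jar=(230,133),tape=(411,196),bin=(119,184)).items(): print(k,onplane("top",a,.06 if k=="jar" else .03).round(3))
E
python3 m.py
```

```text
red top 45 [[10, 133, 128], [11, 134, 129], [11, 133, 130], [11, 135, 132], [6, 157, 159], [1, 186, 229], [1, 186, 229], [1, 187, 224], [1, 187, 228], [1, 169, 86], [2, 173, 93], [10, 133, 140], [10, 135, 140], [10, 134, 141], [10, 134, 141], [1, 185, 231], [0, 177, 104], [1, 186, 226], [1, 186, 227], [1, 186, 230], [1, 186, 230], [1, 179, 124], [11, 138, 144], [11, 136, 144], [10, 135, 144], [10, 135, 144]]
red side 37 [[11, 131, 150], [10, 63, 174], [3, 61, 183], [1, 158, 170], [1, 178, 206], [1, 183, 233], [1, 184, 229], [1, 183, 221], [1, 186, 225], [4, 170, 171], [10, 138, 148], [11, 133, 151], [11, 135, 151], [10, 135, 149], [8, 151, 167], [2, 181, 223], [1, 185, 228], [1, 182, 160], [1, 186, 222], [1, 183, 233], [1, 184, 232], [1, 184, 232], [1, 181, 225], [4, 83, 157], [10, 106, 145], [11, 136, 152]]
blue [223.8 272.5] [32.9 34.1] [275.4 258.1] [33.7 35.9] top [0.4261 0.0877 0.006 ] side [0.4261 0.0886 0.006 ] tri [0.4263 0.0879 0.0046] 0.0005
black top 213 [[10, 130, 120], [10, 135, 123], [11, 129, 101], [150, 8, 66], [5, 43, 78], [11, 138, 124], [11, 136, 126], [10, 135, 12
[... 635 characters left out ...]
12], [14, 175, 248], [10, 176, 224], [11, 154, 159], [11, 156, 147], [11, 175, 140], [10, 186, 170], [13, 179, 247], [12, 176, 244], [11, 141, 154], [11, 134, 143]]
white [338.8 201.7] [18.6 19. ] [294.1 149. ] [16.8 18.2] top [ 0.6126 -0.1966  0.01  ] side [ 0.6127 -0.1969  0.01  ] tri [ 0.6125 -0.1965  0.0104] 0.0001
green [264.2 203.5] [33.5 34.2] [248.5 190.7] [27.9 34. ] top [ 0.6026 -0.0061  0.006 ] side [ 0.6023 -0.0051  0.006 ] tri [ 0.603  -0.006   0.0044] 0.0002
yellow [195.9 205.5] [33.8 35.2] [199.3 236. ] [33.6 39. ] top [0.5913 0.1688 0.006 ] side [0.5905 0.1685 0.006 ] tri [0.591  0.1686 0.0057] 0.0008
jar [0.771 0.087 0.06 ]
tape [ 0.629 -0.375  0.03 ]
bin [0.635 0.365 0.03 ]
```

```bash
sed -i 's/((H<5)|(H>174))&(S>190)&(V>90)/((H<5)|(H>174))\&(S>150)\&(V>70)/; s/(H>=6)&(H<16)&(S>200)&(V>150)/(H>=6)\&(H<20)\&(S>160)\&(V>85)/; s/(V<45)/(V<100)\&(S<80)/' h.py; python3 m.py
```

```text
red [148.4 257.1] [33.2 34.8] [201.7 308.9] [39.9 42.8] top [0.4565 0.2772 0.006 ] side [0.4567 0.2774 0.006 ] tri [0.4566 0.2773 0.0059] 0.0003
blue [223.8 272.5] [32.9 34.1] [275.4 258.1] [33.7 35.9] top [0.4261 0.0877 0.006 ] side [0.4261 0.0886 0.006 ] tri [0.4263 0.0879 0.0046] 0.0005
black [301.  263.2] [18.2 18.7] [318.  200.3] [16.8 17.3] top [ 0.4547 -0.101   0.01  ] side [ 0.4549 -0.1012  0.01  ] tri [ 0.4547 -0.1009  0.0104] 0.0
orange [379.7 271.9] [19.2 20.9] [365.5 162.4] [17.5 18.7] top [ 0.4397 -0.2941  0.01  ] side [ 0.4399 -0.2944  0.01  ] tri [ 0.4397 -0.2939  0.0106] 0.0001
white [338.8 201.7] [18.6 19. ] [294.1 149. ] [16.8 18.2] top [ 0.6126 -0.1966  0.01  ] side [ 0.6127 -0.1969  0.01  ] tri [ 0.6125 -0.1965  0.0104] 0.0001
green [264.2 203.5] [33.5 34.2] [248.5 190.7] [27.9 34. ] top [ 0.6026 -0.0061  0.006 ] side [ 0.6023 -0.0051  0.006 ] tri [ 0.603  -0.006   0.0044] 0.0002
yellow [195.9 205.5] [33.8 35.2] [199.3 236. ] [33.6 39. ] top [0.5913 0.1688 0.006 ] side [0.5905 0.1685 0.006 ] tri [0.591  0.1686 0.0057] 0.0008
jar [0.771 0.087 0.06 ]
tape [ 0.629 -0.375  0.03 ]
bin [0.635 0.365 0.03 ]
```

>>> servo_tool:
  rows: [0.01, 0.012, -0.002, 0, 0, 0.04, 0.031, 0.037, -0.006, 0, 0, 0.12, 0.058, 0.07, -0.011, 0, 0, 0.23, 0.085, 0.103, -0.016, 0, 0, 0.337, 0.112, 0.136, -0.022, 0, 0, 0.445, 0.139, 0.169, -0.027, 0, 0, 0.553, 0.167, 0.201, -0.032, 0, 0, 0.661, 0.194, 0.234, -0.038, 0, 0, 0.769, 0.221, 0.267, -0.043, 0, 0, 0.877, 0.248, 0.3, -0.048, 0, 0, 0.985, 0.275, 0.333, -0.053, 0, 0, 1.09, 0.3, 0.362, -0.058, 0, 0, 1.187, 0.32, 0.386, -0.062, 0, 0, 1.268, 0.333, 0.403, -0.065, 0, 0, 1.322, 0.34, 0.411, -0.066, 0, 0, 1.349, 0.34, 0.411, -0.09, 0, 0, 1.349, 0.34, 0.411, -0.11, 0, 0, 1.349, 0.34, 0.411, -0.126, 0, 0, 1.349, 0.34, 0.411, -0.126, 0, 0, 1.349, 0.34, 0.411, -0.126, 0, 0, 1.349]
  fingers: 0.06
  newtons: 40

```text
clock: 2.1
tcp_pos: [0.4548, -0.1011, 0.1]
orientation: [-2.221, -2.221, 0.001]
ft_force: [-0.8, -0.9, 0.6]
width: 0.0601
grasp_force: 0.0
```

```bash
cat > snap.py <<'E'
import sys
from h import *
from rig import readout
n,tag=sys.argv[1:3]; f=optics.grab_frame(n); o=readout.get_obs(); P=o["tcp_pos"]
cv2.imwrite(f"pics/{n}_{tag}.png",f)
print({k:np.round(o[k],4).tolist() for k in("clock","joints","tcp_pos","orientation","ft_force","width","grasp_force")})
u,v=proj(n,P-[0,0,.01]).astype(int); print("tcp px",proj(n,P),"tip px",proj(n,P-[0,0,.022]))
x0=max(0,min(512-130,u-65));y0=max(0,min(384-110,v-55)); print("crop",x0,y0)
cv2.imwrite(f"pics/{n}_{tag}_c.png",cv2.resize(f[y0:y0+110,x0:x0+130],None,fx=5,fy=5,interpolation=cv2.INTER_CUBIC))
E
python3 snap.py side a
```

```text
{'clock': 2.15, 'joints': [-0.2188, 0.2558, -0.4973, 0.8171, -0.0, 1.3522], 'tcp_pos': [0.4556, -0.1013, 0.1006], 'orientation': [2.2212, 2.2209, 0.0005], 'ft_force': [-0.2379, -0.292, 0.199], 'width': 0.06, 'grasp_force': 0.0}
tcp px [323.36037515 176.40540933] tip px [321.92930469 182.53686525]
crop 257 124
```

View pics/side_a_c.png

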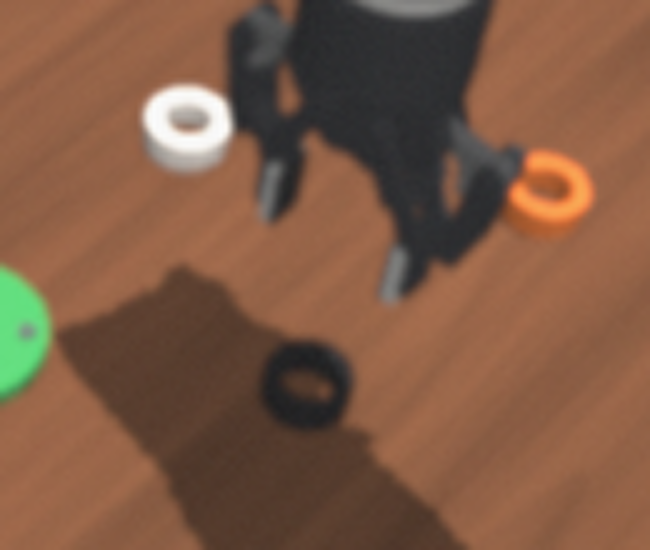

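The side crop shows the open fingers over the black ring: fingertips at about px (310.4,167.2) and (335.4,183.6), ring below at (318,200). I check the tip heights against the given lengths.

```bash
python3 - <<'E'
from h import *
for uv in((310.4,167.2),(335.4,183.6)):
    for y in(-.112,-.101,-.090):
        o,v=ray("side",uv);P=o+v*(y-o[1])/v[1];print(uv,P.round(4))
for x in(.425,.485):
  for z in (.08,.09,.1): print(x,z,proj("side",[x,-.101,z]))
E
```

```text
(310.4, 167.2) [ 0.4999 -0.112   0.089 ]
(310.4, 167.2) [ 0.4934 -0.101   0.1029]
(310.4, 167.2) [ 0.4869 -0.09    0.1167]
(335.4, 183.6) [ 0.427  -0.112   0.0895]
(335.4, 183.6) [ 0.4221 -0.101   0.1033]
(335.4, 183.6) [ 0.4172 -0.09    0.1172]
0.425 0.08 [332.5628764  189.37732099]
0.425 0.09 [333.32091286 186.6413449 ]
0.425 0.1 [334.09293303 183.85202684]
0.485 0.08 [312.00602161 175.53136764]
0.485 0.09 [312.54727534 172.74659548]
0.485 0.1 [313.09815877 169.90946436]
```

>>> servo_tool:
  rows: [0, 0, -0.02, 0, 0, 0, 0, 0, -0.045, 0, 0, 0, 0, 0, -0.06, 0, 0, 0, 0, 0, -0.067, 0, 0, 0, 0, 0, -0.07, 0, 0, 0, 0, 0, -0.07, 0, 0, 0, 0, 0, -0.07, 0, 0, 0]

```text
clock: 2.85
tcp_pos: [0.4564, -0.1014, 0.0308]
orientation: [2.22, 2.22, 0.002]
ft_force: [-0.6, 0.4, -1.1]
width: 0.0602
grasp_force: 0.0
```

>>> servo_tool:
  rows: [0, 0, 0, 0, 0, 0, 0, 0, 0, 0, 0, 0, 0, 0, 0, 0, 0, 0, 0, 0, 0, 0, 0, 0, 0, 0, 0, 0, 0, 0, 0, 0, 0, 0, 0, 0]
  fingers: 0.03

```text
clock: 3.45
tcp_pos: [0.4554, -0.1011, 0.0299]
orientation: [-2.221, -2.221, 0.0]
ft_force: [-0.4, 0.4, -0.3]
width: 0.0297
grasp_force: 0.0
```

>>> servo_tool:
  rows: [0, 0, 0.01, 0, 0, 0, 0, 0, 0.03, 0, 0, 0, 0, 0, 0.06, 0, 0, 0, 0, 0, 0.09, 0, 0, 0, 0, 0, 0.12, 0, 0, 0, 0, 0, 0.13, 0, 0, 0, 0, 0, 0.13, 0, 0, 0]

```text
clock: 4.15
tcp_pos: [0.4569, -0.1015, 0.1617]
orientation: [2.219, 2.219, 0.004]
ft_force: [0.3, 0.2, 0.3]
width: 0.03
grasp_force: 0.0
```

```bash
python3 snap.py side b; python3 snap.py top b
```

```text
{'clock': 4.2, 'joints': [-0.2185, 0.201, -0.3966, 0.9718, -0.0, 1.3524], 'tcp_pos': [0.4558, -0.1012, 0.1603], 'orientation': [2.2207, 2.2206, 0.0011], 'ft_force': [0.0875, 0.4048, -0.5325], 'width': 0.0303, 'grasp_force': 0.0}
tcp px [327.44061861 158.36838081] tip px [325.84649475 165.2528982 ]
crop 261 106
{'clock': 4.25, 'joints': [-0.2185, 0.202, -0.3982, 0.9716, 0.0, 1.3523], 'tcp_pos': [0.4549, -0.101, 0.1592], 'orientation': [-2.2209, -2.2208, 0.0008], 'ft_force': [-0.5113, -0.0665, -0.3727], 'width': 0.0303, 'grasp_force': 0.0}
tcp px [308.81022895 258.83816397] tip px [307.482709   259.56585401]
crop 243 204
```

View pics/side_b_c.png

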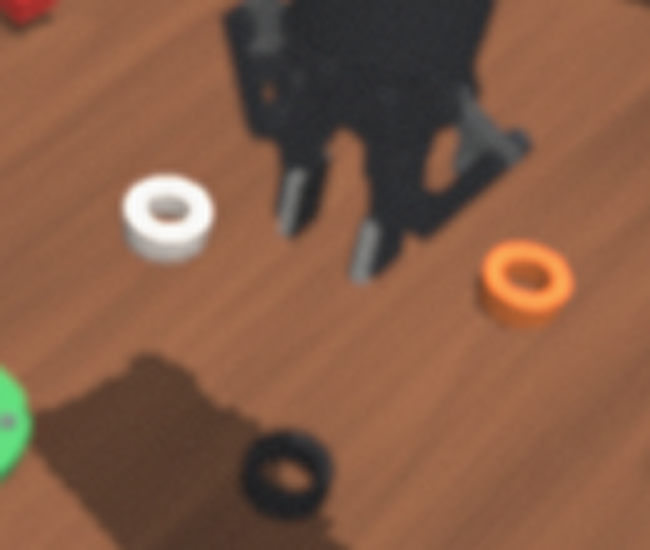

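The black ring was not gripped: it still lies at px (318,201), and the fingers closed to 30 mm above it. The tips, at about px (319,153) and (333,162), look higher than the text implies. I check them in the top view.

View pics/top_b_c.png

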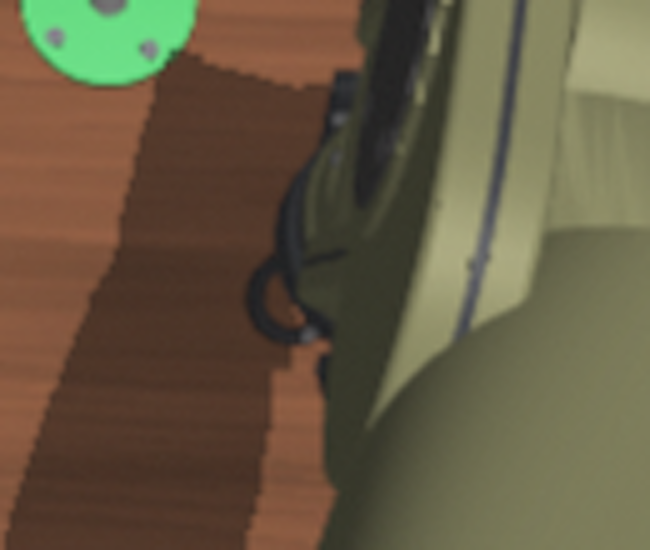

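>>> servo_tool:
  rows: [0, 0, -0.02, 0, 0, 0, 0, 0, -0.06, 0, 0, 0, 0, 0, -0.1, 0, 0, 0, 0, 0, -0.13, 0, 0, 0, 0, 0, -0.137, 0, 0, 0, 0, 0, -0.14, 0, 0, 0, 0, 0, -0.142, 0, 0, 0, 0, 0, -0.142, 0, 0, 0]
  fingers: 0.06

```text
clock: 5.05
tcp_pos: [0.4566, -0.1014, 0.0188]
orientation: [2.22, 2.22, 0.002]
ft_force: [0.2, -0.2, 0.7]
width: 0.0597
grasp_force: 0.0
```

```bash
python3 snap.py side c
```

```text
{'clock': 5.1, 'joints': [-0.2185, 0.3575, -0.6118, 0.5991, 0.0, 1.3523], 'tcp_pos': [0.4567, -0.1014, 0.019], 'orientation': [2.22, 2.2199, 0.0021], 'ft_force': [0.4266, -0.5629, 0.721], 'width': 0.06, 'grasp_force': 0.0}
tcp px [317.9784317  197.64748888] tip px [316.74445533 202.92858773]
crop 252 145
```

View pics/side_c_c.png

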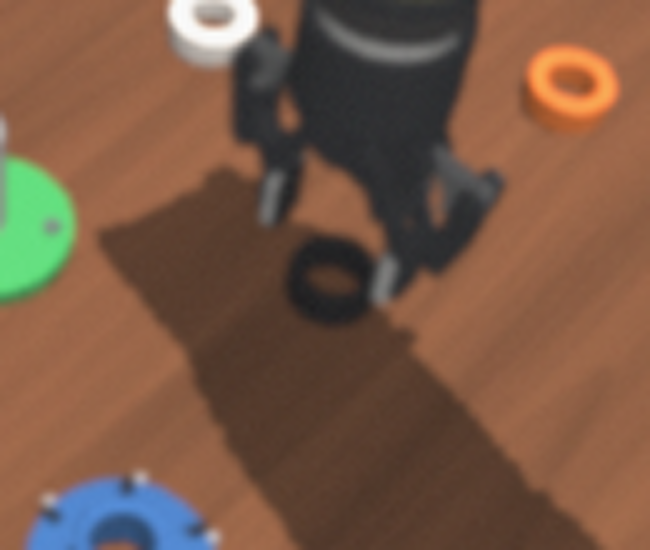

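The fingers straddle the black ring. Tips are at about px (306,189) and (328,206), the ring at (318,201), and the tips still look a little high. I try closing here.

>>> servo_tool:
  rows: [0, 0, 0, 0, 0, 0, 0, 0, 0, 0, 0, 0, 0, 0, 0, 0, 0, 0, 0, 0, 0, 0, 0, 0, 0, 0, 0, 0, 0, 0, 0, 0, 0, 0, 0, 0]
  fingers: 0.03

```text
clock: 5.7
tcp_pos: [0.4554, -0.1011, 0.0179]
orientation: [-2.221, -2.221, 0.0]
ft_force: [0.1, 0.1, 0.2]
width: 0.0301
grasp_force: 0.0
```

>>> servo_tool:
  rows: [0, 0, -0.002, 0, 0, 0, 0, 0, -0.002, 0, 0, 0, 0, 0, -0.004, 0, 0, 0, 0, 0, -0.004, 0, 0, 0]

```text
clock: 6.1
tcp_pos: [0.4556, -0.1012, 0.0142]
orientation: [2.221, 2.221, 0.0]
ft_force: [-0.3, 1.0, 4.2]
width: 0.0302
grasp_force: 2.1
```

>>> servo_tool:
  rows: [0, 0, -0.002, 0, 0, 0, 0, 0, -0.002, 0, 0, 0]

```text
clock: 6.3
tcp_pos: [0.4557, -0.1012, 0.014]
orientation: [2.221, 2.221, 0.001]
ft_force: [-5.3, 1.0, 23.1]
width: 0.0299
grasp_force: 11.9
```

>>> servo_tool:
  rows: [0, 0, -0.002, 0, 0, 0, 0, 0, -0.002, 0, 0, 0]

```text
clock: 6.5
tcp_pos: [0.4557, -0.1012, 0.0139]
orientation: [2.22, 2.22, 0.002]
ft_force: [-10.9, 3.2, 43.6]
width: 0.0303
grasp_force: 21.5
```

Touch on the ring top (z 0.020) at TCP z 0.0142 means the tips really stand about 6 mm behind the reported TCP, not 22 mm ahead. The image rays gave the same, so I use the measured offset.

>>> servo_tool:
  rows: [0, 0, 0.01, 0, 0, 0, 0, 0, 0.015, 0, 0, 0, 0, 0, 0.015, 0, 0, 0]

```text
clock: 6.8
tcp_pos: [0.4562, -0.1013, 0.0253]
orientation: [2.221, 2.221, 0.001]
ft_force: [0.9, 0.4, -0.3]
width: 0.0298
grasp_force: 0.0
```

>>> servo_tool:
  rows: [0, 0, 0, 0, 0, 0, 0, 0, 0, 0, 0, 0, 0, 0, 0, 0, 0, 0, 0, 0, 0, 0, 0, 0, 0, 0, -0.01, 0, 0, 0, 0, 0, -0.015, 0, 0, 0, 0, 0, -0.018, 0, 0, 0, 0, 0, -0.02, 0, 0, 0, 0, 0, -0.02, 0, 0, 0, 0, 0, -0.02, 0, 0, 0]
  fingers: 0.062

```text
clock: 7.8
tcp_pos: [0.4556, -0.1011, 0.0049]
orientation: [2.221, 2.221, 0.0]
ft_force: [0.5, -0.0, 0.9]
width: 0.0616
grasp_force: 0.0
```

>>> servo_tool:
  rows: [0, 0, 0, 0, 0, 0, 0, 0, 0, 0, 0, 0, 0, 0, 0, 0, 0, 0, 0, 0, 0, 0, 0, 0, 0, 0, 0, 0, 0, 0]
  fingers: 0.03

```text
clock: 8.3
tcp_pos: [0.4555, -0.1012, 0.0056]
orientation: [2.221, 2.221, 0.0]
ft_force: [-2.0, 0.1, 5.5]
width: 0.0438
grasp_force: 39.8
```

>>> servo_tool:
  rows: [0, 0, 0.005, 0, 0, 0, 0, 0, 0.02, 0, 0, 0, 0, 0, 0.05, 0, 0, 0, 0, 0, 0.09, 0, 0, 0, 0, 0, 0.12, 0, 0, 0, 0, 0, 0.135, 0, 0, 0, 0, 0, 0.135, 0, 0, 0]

```text
clock: 9.0
tcp_pos: [0.4576, -0.1016, 0.1425]
orientation: [2.218, 2.218, 0.005]
ft_force: [0.9, -0.1, -1.3]
width: 0.0435
grasp_force: 41.1
```

```bash
python3 snap.py side d
```

```text
{'clock': 9.05, 'joints': [-0.2185, 0.2169, -0.4311, 0.9201, 0.0, 1.3523], 'tcp_pos': [0.4564, -0.1013, 0.1408], 'orientation': [2.2198, 2.2198, 0.0024], 'ft_force': [-0.1609, 1.2605, -1.338], 'width': 0.0438, 'grasp_force': 41.0638}
tcp px [325.84501409 164.30461482] tip px [324.31197902 170.93149753]
crop 260 112
```

View pics/side_d_c.png

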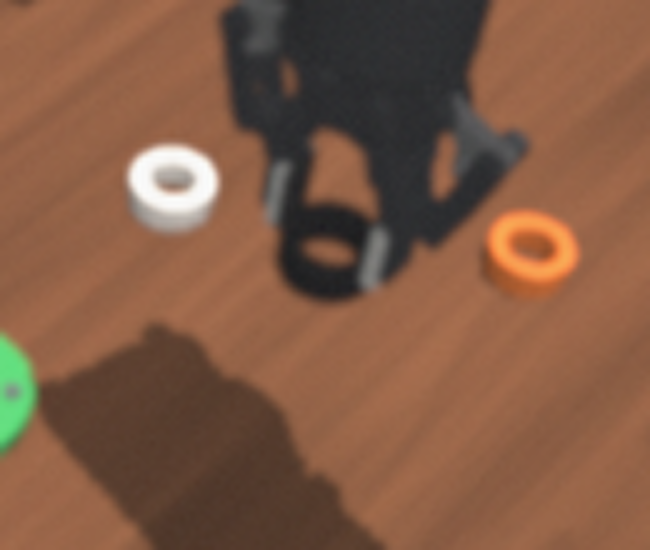

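The ring is now held level; its centre is at about px (326.4,162). I compare that with the TCP.

```bash
python3 - <<'E'
from h import *
print(onplane("side",(326.4,162.2),.146), proj("side",[.4556,-.1012,.146]))
# post tips, both views
for n in C:
    I=cv2.imread(f"pics/{n}0.png")
for k,b in dict(green=(.603,-.006),yellow=(.591,.1686)).items():
    for n in C: print(k,n,"expected tip",proj(n,[*b,.092]).round(1))
E
```

```text
[ 0.45697725 -0.10281027  0.146     ] [326.46542408 162.91222418]
green top expected tip [264.6 195.4]
green side expected tip [248.1 167.7]
yellow top expected tip [189.7 197.9]
yellow side expected tip [194.2 214.8]
```

```bash
python3 - <<'E'
import cv2,numpy as np
a=cv2.imread("pics/side0.png");b=cv2.imread("pics/top0.png")
c=lambda i,x,y:cv2.resize(i[y-24:y+24,x-32:x+32],(400,300),interpolation=cv2.INTER_CUBIC)
cv2.imwrite("pics/posts.png",np.vstack([np.hstack([c(b,265,204),c(b,196,206)]),np.hstack([c(a,249,180),c(a,199,225)])]))
E
```

```text
(no output)
```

View pics/posts.png

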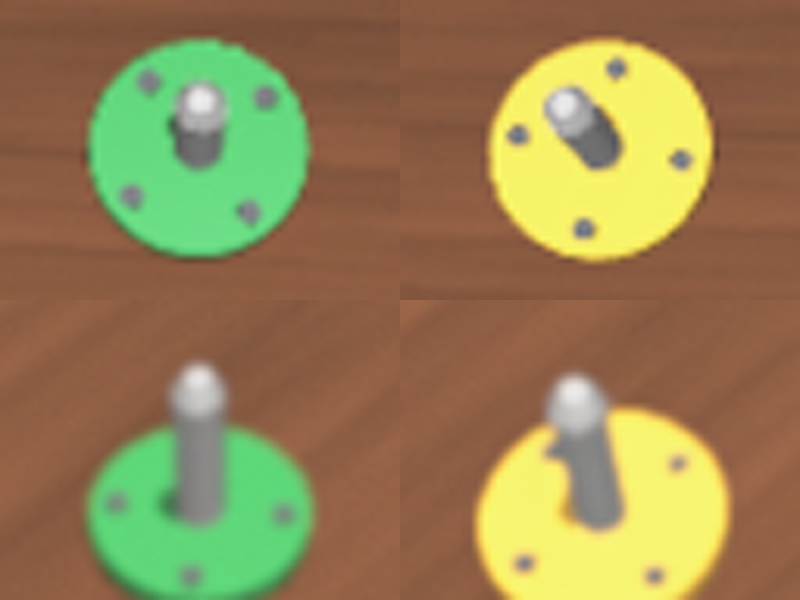

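Posts in the crops stand where projected: green tip at top px (265.3,196) and side px (248.7,168.5), yellow at (190.7,198.3) and (194.7,215.1). All are within about 1 px, so the arbor positions hold.

>>> servo_tool:
  rows: [0.01, 0.006, 0, 0, 0, 0, 0.034, 0.022, 0, 0, 0, 0, 0.06, 0.04, 0, 0, 0, 0, 0.088, 0.057, 0, 0, 0, 0, 0.114, 0.073, 0, 0, 0, 0, 0.136, 0.087, 0, 0, 0, 0, 0.145, 0.093, 0, 0, 0, 0, 0.147, 0.095, 0, 0, 0, 0, 0.147, 0.095, 0, 0, 0, 0, 0.147, 0.095, -0.01, 0, 0, 0, 0.147, 0.095, -0.025, 0, 0, 0, 0.147, 0.095, -0.04, 0, 0, 0, 0.147, 0.095, -0.05, 0, 0, 0, 0.147, 0.095, -0.055, 0, 0, 0, 0.147, 0.095, -0.055, 0, 0, 0]

```text
clock: 10.55
tcp_pos: [0.6015, -0.0065, 0.0841]
orientation: [-2.221, -2.22, 0.002]
ft_force: [-0.1, -0.6, -0.6]
width: 0.0439
grasp_force: 41.1
```

>>> servo_tool:
  rows: [0, 0, -0.01, 0, 0, 0, 0, 0, -0.02, 0, 0, 0, 0, 0, -0.03, 0, 0, 0, 0, 0, -0.04, 0, 0, 0, 0, 0, -0.05, 0, 0, 0, 0, 0, -0.058, 0, 0, 0, 0, 0, -0.063, 0, 0, 0, 0, 0, -0.066, 0, 0, 0, 0, 0, -0.066, 0, 0, 0]

```text
clock: 11.45
tcp_pos: [0.6023, -0.0061, 0.0185]
orientation: [-2.221, -2.221, 0.001]
ft_force: [0.8, -0.1, -2.5]
width: 0.0436
grasp_force: 41.1
```

>>> servo_tool:
  rows: [0, 0, -0.001, 0, 0, 0, 0, 0, -0.001, 0, 0, 0]

```text
clock: 11.65
tcp_pos: [0.6029, -0.0061, 0.0183]
orientation: [2.221, 2.221, 0.001]
ft_force: [0.6, 0.5, -1.6]
width: 0.0437
grasp_force: 41.1
```

>>> servo_tool:
  rows: [0, 0, 0, 0, 0, 0, 0, 0, 0, 0, 0, 0, 0, 0, 0, 0, 0, 0, 0, 0, 0, 0, 0, 0, 0, 0, 0.01, 0, 0, 0, 0, 0, 0.04, 0, 0, 0, 0, 0, 0.08, 0, 0, 0, 0, 0, 0.12, 0, 0, 0, 0, 0, 0.132, 0, 0, 0]
  fingers: 0.064

```text
clock: 12.55
tcp_pos: [0.6055, -0.0062, 0.1556]
orientation: [2.217, 2.217, 0.01]
ft_force: [0.8, 0.7, 0.2]
width: 0.0638
grasp_force: 0.0
```

>>> servo_tool:
  rows: [-0.006, 0.012, 0, 0, 0, 0, -0.02, 0.04, 0, 0, 0, 0, -0.038, 0.075, 0, 0, 0, 0, -0.056, 0.11, 0, 0, 0, 0, -0.075, 0.146, 0, 0, 0, 0, -0.093, 0.182, 0, 0, 0, 0, -0.111, 0.217, 0, 0, 0, 0, -0.127, 0.249, 0, 0, 0, 0, -0.138, 0.27, 0, 0, 0, 0, -0.144, 0.28, -0.01, 0, 0, 0, -0.146, 0.283, -0.03, 0, 0, 0, -0.146, 0.283, -0.06, 0, 0, 0, -0.146, 0.283, -0.085, 0, 0, 0, -0.146, 0.283, -0.09, 0, 0, 0, -0.146, 0.283, -0.09, 0, 0, 0]

```text
clock: 14.05
tcp_pos: [0.4547, 0.2756, 0.0581]
orientation: [-2.221, -2.22, 0.007]
ft_force: [-0.1, 0.2, 0.5]
width: 0.0642
grasp_force: 0.0
```

```bash
python3 snap.py top e; python3 snap.py side e; python3 - <<'E'
import cv2,numpy as np
a=cv2.imread("pics/side_e.png");b=cv2.imread("pics/top_e.png")
c=lambda i,x,y:cv2.resize(i[y-36:y+36,x-48:x+48],(400,300),interpolation=cv2.INTER_CUBIC)
cv2.imwrite("pics/e4.png",np.vstack([np.hstack([c(b,265,204),c(b,149,250)]),np.hstack([c(a,249,185),c(a,203,300)])]))
E
```

```text
{'clock': 14.1, 'joints': [0.5448, 0.4011, -0.398, 0.7734, -0.0001, 2.1161], 'tcp_pos': [0.456, 0.2763, 0.0594], 'orientation': [-2.2217, -2.2207, 0.0026], 'ft_force': [0.1947, -0.0112, -0.0767], 'width': 0.0639, 'grasp_force': 0.0}
tcp px [142.11761145 255.60270318] tip px [144.95734621 256.32787488]
crop 78 200
{'clock': 14.15, 'joints': [0.5448, 0.4002, -0.3967, 0.7735, -0.0, 2.1161], 'tcp_pos': [0.4568, 0.2768, 0.0603], 'orientation': [2.2218, 2.2209, 0.0006], 'ft_force': [-0.3629, 1.0625, 0.6897], 'width': 0.0641, 'grasp_force': 0.0}
tcp px [198.47677267 298.66545767] tip px [199.90351418 302.8717828 ]
crop 134 245
```

View pics/e4.png

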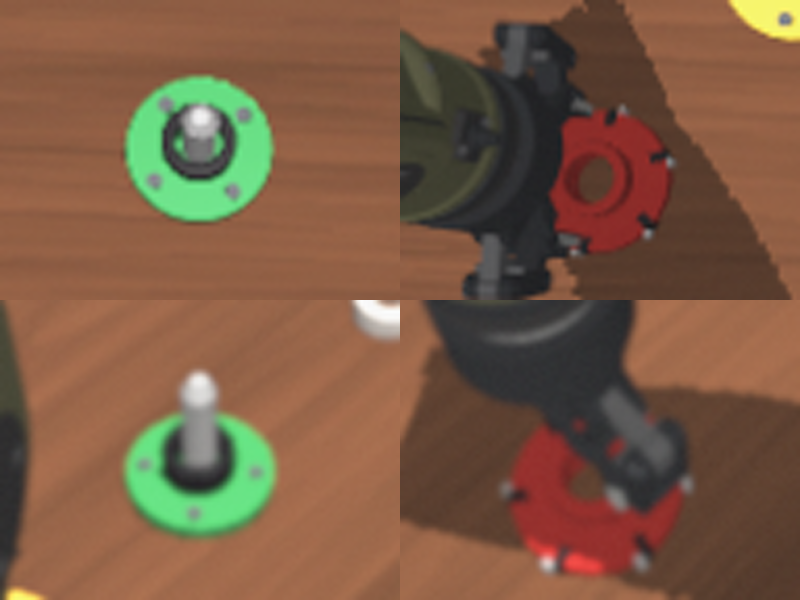

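The black ring sits flat round the green post (top px ~(265,202)), and the gripper is over the red cutter. Descending on it.

>>> servo_tool:
  rows: [0, 0, -0.02, 0, 0, 0, 0, 0, -0.035, 0, 0, 0, 0, 0, -0.045, 0, 0, 0, 0, 0, -0.05, 0, 0, 0, 0, 0, -0.052, 0, 0, 0, 0, 0, -0.052, 0, 0, 0, 0, 0, -0.052, 0, 0, 0]

```text
clock: 14.85
tcp_pos: [0.457, 0.2772, 0.0085]
orientation: [2.221, 2.221, 0.002]
ft_force: [0.6, -0.2, -0.2]
width: 0.0643
grasp_force: 0.0
```

>>> servo_tool:
  rows: [0, 0, 0, 0, 0, 0, 0, 0, 0, 0, 0, 0, 0, 0, 0, 0, 0, 0, 0, 0, 0, 0, 0, 0, 0, 0, 0, 0, 0, 0, 0, 0, 0, 0, 0, 0]
  fingers: 0.03
  newtons: 60

```text
clock: 15.45
tcp_pos: [0.4564, 0.2771, 0.009]
orientation: [-2.221, -2.221, -0.001]
ft_force: [-2.1, 0.0, 7.9]
width: 0.042
grasp_force: 59.7
```

>>> servo_tool:
  rows: [0, 0, 0.005, 0, 0, 0, 0, 0, 0.018, 0, 0, 0, 0, 0, 0.04, 0, 0, 0, 0, 0, 0.07, 0, 0, 0, 0, 0, 0.1, 0, 0, 0, 0, 0, 0.125, 0, 0, 0, 0, 0, 0.138, 0, 0, 0, 0, 0, 0.142, 0, 0, 0, 0, 0, 0.142, 0, 0, 0]

```text
clock: 16.35
tcp_pos: [0.4564, 0.2768, 0.1499]
orientation: [2.221, 2.221, 0.0]
ft_force: [-0.7, -0.2, -4.5]
width: 0.0414
grasp_force: 61.5
```

```bash
python3 snap.py side f
```

```text
{'clock': 16.4, 'joints': [0.5452, 0.3191, -0.2613, 0.9918, -0.0001, 2.116], 'tcp_pos': [0.4559, 0.2765, 0.1492], 'orientation': [-2.2212, -2.2213, 0.0021], 'ft_force': [-0.6976, -0.1118, -3.9256], 'width': 0.0417, 'grasp_force': 61.5083}
tcp px [192.36007893 279.33233476] tip px [194.11767236 284.58937401]
crop 128 226
```

View pics/side_f_c.png

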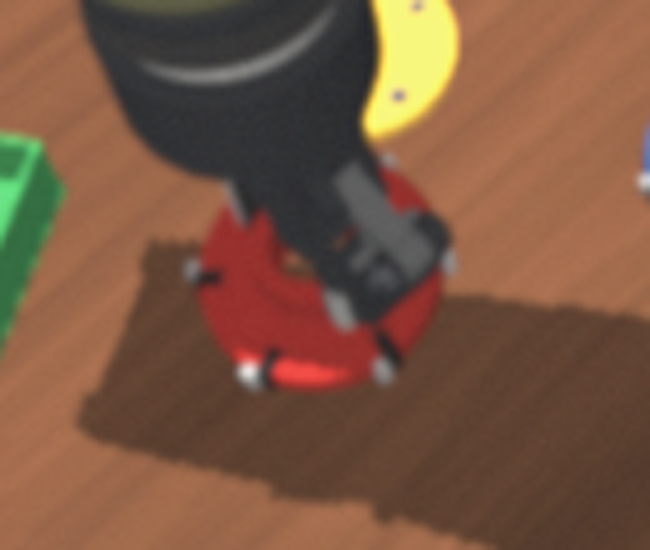

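The red cutter hangs level across its hub (disc centre about px (192,283)). Carrying it over the green post.

>>> servo_tool:
  rows: [0.005, -0.01, 0, 0, 0, 0, 0.017, -0.033, 0, 0, 0, 0, 0.032, -0.062, 0, 0, 0, 0, 0.048, -0.092, 0, 0, 0, 0, 0.063, -0.122, 0, 0, 0, 0, 0.079, -0.153, 0, 0, 0, 0, 0.094, -0.183, 0, 0, 0, 0, 0.11, -0.213, 0, 0, 0, 0, 0.124, -0.241, 0, 0, 0, 0, 0.136, -0.263, 0, 0, 0, 0, 0.143, -0.277, 0, 0, 0, 0, 0.146, -0.283, 0, 0, 0, 0, 0.146, -0.283, 0, 0, 0, 0, 0.146, -0.283, 0, 0, 0, 0, 0.146, -0.283, -0.01, 0, 0, 0, 0.146, -0.283, -0.025, 0, 0, 0, 0.146, -0.283, -0.04, 0, 0, 0, 0.146, -0.283, -0.055, 0, 0, 0, 0.146, -0.283, -0.064, 0, 0, 0, 0.146, -0.283, -0.064, 0, 0, 0]

```text
clock: 18.4
tcp_pos: [0.6007, -0.0054, 0.0841]
orientation: [-2.218, -2.221, 0.004]
ft_force: [-0.2, 0.6, -3.3]
width: 0.0419
grasp_force: 61.5
```

>>> servo_tool:
  rows: [0, 0, -0.01, 0, 0, 0, 0, 0, -0.02, 0, 0, 0, 0, 0, -0.03, 0, 0, 0, 0, 0, -0.037, 0, 0, 0, 0, 0, -0.041, 0, 0, 0, 0, 0, -0.043, 0, 0, 0, 0, 0, -0.043, 0, 0, 0]

```text
clock: 19.1
tcp_pos: [0.6025, -0.0062, 0.0427]
orientation: [-2.221, -2.221, 0.0]
ft_force: [0.1, -1.1, -3.3]
width: 0.0412
grasp_force: 61.6
```

>>> servo_tool:
  rows: [0, 0, -0.001, 0, 0, 0, 0, 0, -0.002, 0, 0, 0, 0, 0, -0.003, 0, 0, 0, 0, 0, -0.003, 0, 0, 0]

```text
clock: 19.5
tcp_pos: [0.603, -0.0062, 0.041]
orientation: [2.221, 2.221, 0.001]
ft_force: [-1.9, -0.2, 3.8]
width: 0.0416
grasp_force: 62.2
```

>>> servo_tool:
  rows: [0, 0, -0.001, 0, 0, 0, 0, 0, -0.001, 0, 0, 0]

```text
clock: 19.7
tcp_pos: [0.603, -0.0062, 0.041]
orientation: [2.22, 2.22, 0.002]
ft_force: [-4.4, -0.3, 10.8]
width: 0.0419
grasp_force: 62.9
```

>>> servo_tool:
  rows: [0, 0, 0, 0, 0, 0, 0, 0, 0, 0, 0, 0, 0, 0, 0, 0, 0, 0, 0, 0, 0.001, 0, 0, 0, 0, 0, 0.01, 0, 0, 0, 0, 0, 0.03, 0, 0, 0, 0, 0, 0.065, 0, 0, 0, 0, 0, 0.1, 0, 0, 0, 0, 0, 0.111, 0, 0, 0, 0, 0, 0.111, 0, 0, 0]
  fingers: 0.064

```text
clock: 20.7
tcp_pos: [0.6043, -0.0062, 0.1524]
orientation: [2.219, 2.219, 0.006]
ft_force: [-1.3, 0.2, -0.4]
width: 0.064
grasp_force: 0.0
```

>>> servo_tool:
  rows: [-0.006, -0.01, 0, 0, 0, 0, -0.02, -0.036, 0, 0, 0, 0, -0.04, -0.07, 0, 0, 0, 0, -0.06, -0.107, 0, 0, 0, 0, -0.08, -0.143, 0, 0, 0, 0, -0.1, -0.178, 0, 0, 0, 0, -0.12, -0.213, 0, 0, 0, 0, -0.14, -0.248, 0, 0, 0, 0, -0.154, -0.273, -0.01, 0, 0, 0, -0.162, -0.287, -0.03, 0, 0, 0, -0.163, -0.288, -0.06, 0, 0, 0, -0.163, -0.288, -0.085, 0, 0, 0, -0.163, -0.288, -0.1, 0, 0, 0, -0.163, -0.288, -0.1, 0, 0, 0]

```text
clock: 22.1
tcp_pos: [0.4351, -0.2921, 0.0458]
orientation: [-2.216, -2.214, 0.003]
ft_force: [-1.2, -0.0, -0.5]
width: 0.0641
grasp_force: 0.0
```

```bash
python3 snap.py top g; python3 snap.py side g; python3 - <<'E'
import cv2,numpy as np
a=cv2.imread("pics/side_g.png");b=cv2.imread("pics/top_g.png")
c=lambda i,x,y:cv2.resize(i[y-36:y+36,x-48:x+48],(400,300),interpolation=cv2.INTER_CUBIC)
cv2.imwrite("pics/g4.png",np.vstack([np.hstack([c(b,265,204),c(b,381,272)]),np.hstack([c(a,249,185),c(a,366,162)])]))
E
```

```text
{'clock': 22.15, 'joints': [-0.5908, 0.4067, -0.4272, 0.7434, -0.0002, 0.9806], 'tcp_pos': [0.4364, -0.2928, 0.0474], 'orientation': [-2.2176, -2.2163, 0.0024], 'ft_force': [-0.3474, -0.4452, -0.3358], 'width': 0.0643, 'grasp_force': 0.0}
tcp px [384.26205446 272.68079683] tip px [381.28594793 272.99531188]
crop 317 217
{'clock': 22.2, 'joints': [-0.5905, 0.4054, -0.4251, 0.7437, -0.0002, 0.9807], 'tcp_pos': [0.4378, -0.2936, 0.0487], 'orientation': [-2.2196, -2.2187, 0.0013], 'ft_force': [0.2863, -0.2086, -0.43], 'width': 0.0639, 'grasp_force': 0.0}
tcp px [369.54539916 152.95986813] tip px [367.50548633 158.69159232]
crop 303 100
```

View pics/g4.png

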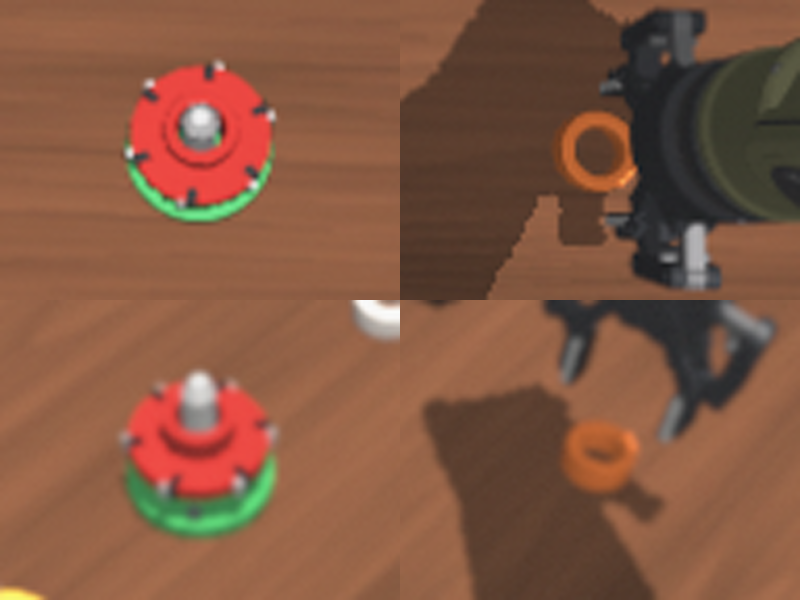

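The red cutter sits level on the black ring round the green post. The orange ring is at top px (379,272), with the gripper above it.

>>> servo_tool:
  rows: [0, 0, -0.015, 0, 0, 0, 0, 0, -0.03, 0, 0, 0, 0, 0, -0.041, 0, 0, 0, 0, 0, -0.047, 0, 0, 0, 0, 0, -0.049, 0, 0, 0, 0, 0, -0.049, 0, 0, 0, 0, 0, -0.049, 0, 0, 0]

```text
clock: 22.9
tcp_pos: [0.4399, -0.2944, 0.0014]
orientation: [2.221, 2.221, 0.0]
ft_force: [-0.5, 0.6, 0.1]
width: 0.0639
grasp_force: 0.0
```

>>> servo_tool:
  rows: [0, 0, 0, 0, 0, 0, 0, 0, 0, 0, 0, 0, 0, 0, 0, 0, 0, 0, 0, 0, 0, 0, 0, 0, 0, 0, 0, 0, 0, 0, 0, 0, 0, 0, 0, 0]
  fingers: 0.03
  newtons: 40

```text
clock: 23.5
tcp_pos: [0.4398, -0.2944, 0.0018]
orientation: [2.221, 2.221, 0.0]
ft_force: [-0.9, 0.5, 5.9]
width: 0.0434
grasp_force: 40.9
```

>>> servo_tool:
  rows: [0, 0, 0.005, 0, 0, 0, 0, 0, 0.02, 0, 0, 0, 0, 0, 0.05, 0, 0, 0, 0, 0, 0.09, 0, 0, 0, 0, 0, 0.12, 0, 0, 0, 0, 0, 0.14, 0, 0, 0, 0, 0, 0.149, 0, 0, 0, 0, 0, 0.149, 0, 0, 0]

```text
clock: 24.3
tcp_pos: [0.4402, -0.2946, 0.151]
orientation: [2.22, 2.22, 0.001]
ft_force: [0.3, 0.3, -0.8]
width: 0.0436
grasp_force: 41.2
```

Gripped. Now back over the green post; the ring seats at TCP z of about 0.063.

>>> servo_tool:
  rows: [0.006, 0.01, 0, 0, 0, 0, 0.02, 0.036, 0, 0, 0, 0, 0.04, 0.07, 0, 0, 0, 0, 0.06, 0.107, 0, 0, 0, 0, 0.08, 0.143, 0, 0, 0, 0, 0.1, 0.178, 0, 0, 0, 0, 0.12, 0.213, 0, 0, 0, 0, 0.14, 0.248, 0, 0, 0, 0, 0.154, 0.273, 0, 0, 0, 0, 0.162, 0.286, 0, 0, 0, 0, 0.163, 0.288, 0, 0, 0, 0, 0.163, 0.288, 0, 0, 0, 0, 0.163, 0.288, -0.01, 0, 0, 0, 0.163, 0.288, -0.025, 0, 0, 0, 0.163, 0.288, -0.04, 0, 0, 0, 0.163, 0.288, -0.055, 0, 0, 0, 0.163, 0.288, -0.07, 0, 0, 0, 0.163, 0.288, -0.08, 0, 0, 0, 0.163, 0.288, -0.084, 0, 0, 0, 0.163, 0.288, -0.084, 0, 0, 0]

```text
clock: 26.3
tcp_pos: [0.6017, -0.0068, 0.0653]
orientation: [-2.222, -2.22, 0.002]
ft_force: [-0.5, 0.9, -1.5]
width: 0.0436
grasp_force: 41.2
```

>>> servo_tool:
  rows: [0, 0, -0.001, 0, 0, 0, 0, 0, -0.002, 0, 0, 0, 0, 0, -0.003, 0, 0, 0, 0, 0, -0.004, 0, 0, 0, 0, 0, -0.004, 0, 0, 0]

```text
clock: 26.8
tcp_pos: [0.6031, -0.0061, 0.0637]
orientation: [2.22, 2.221, 0.002]
ft_force: [-2.5, 0.5, 7.2]
width: 0.0435
grasp_force: 42.0
```

>>> servo_tool:
  rows: [0, 0, 0, 0, 0, 0, 0, 0, 0, 0, 0, 0, 0, 0, 0, 0, 0, 0, 0, 0, 0.001, 0, 0, 0, 0, 0, 0.01, 0, 0, 0, 0, 0, 0.03, 0, 0, 0, 0, 0, 0.06, 0, 0, 0, 0, 0, 0.085, 0, 0, 0, 0, 0, 0.09, 0, 0, 0]
  fingers: 0.064

```text
clock: 27.7
tcp_pos: [0.605, -0.0062, 0.1559]
orientation: [2.218, 2.218, 0.007]
ft_force: [0.3, -0.1, 0.4]
width: 0.064
grasp_force: 0.0
```

>>> servo_tool:
  rows: [-0.009, 0.005, 0, 0, 0, 0, -0.03, 0.016, 0, 0, 0, 0, -0.06, 0.032, 0, 0, 0, 0, -0.095, 0.051, 0, 0, 0, 0, -0.13, 0.07, 0, 0, 0, 0, -0.158, 0.084, -0.01, 0, 0, 0, -0.173, 0.092, -0.03, 0, 0, 0, -0.176, 0.094, -0.06, 0, 0, 0, -0.176, 0.094, -0.085, 0, 0, 0, -0.176, 0.094, -0.092, 0, 0, 0, -0.176, 0.094, -0.092, 0, 0, 0]

```text
clock: 28.8
tcp_pos: [0.4241, 0.0875, 0.0584]
orientation: [-2.219, -2.22, 0.006]
ft_force: [0.4, -0.4, -0.1]
width: 0.0641
grasp_force: 0.0
```

```bash
python3 snap.py top k; python3 snap.py side k; python3 - <<'E'
import cv2,numpy as np
a=cv2.imread("pics/side_k.png");b=cv2.imread("pics/top_k.png")
c=lambda i,x,y:cv2.resize(i[y-36:y+36,x-48:x+48],(400,300),interpolation=cv2.INTER_CUBIC)
cv2.imwrite("pics/k4.png",np.vstack([np.hstack([c(b,265,204),c(b,224,272)]),np.hstack([c(a,249,185),c(a,276,250)])]))
E
```

```text
{'clock': 28.85, 'joints': [0.2033, 0.2574, -0.6285, 0.6869, 0.0001, 1.7741], 'tcp_pos': [0.4255, 0.0878, 0.0595], 'orientation': [-2.2206, -2.2207, 0.0025], 'ft_force': [0.1326, 0.2864, 0.2067], 'width': 0.064, 'grasp_force': 0.0}
tcp px [221.51323546 271.90044912] tip px [222.46037763 272.23140984]
crop 156 217
{'clock': 28.9, 'joints': [0.2032, 0.2567, -0.627, 0.687, 0.0001, 1.7741], 'tcp_pos': [0.4266, 0.0879, 0.0602], 'orientation': [-2.2216, -2.2213, -0.0001], 'ft_force': [0.4879, 0.3401, -0.8838], 'width': 0.0638, 'grasp_force': 0.0}
tcp px [276.71513745 245.68583432] tip px [276.19558584 250.76787393]
crop 211 193
```

View pics/k4.png

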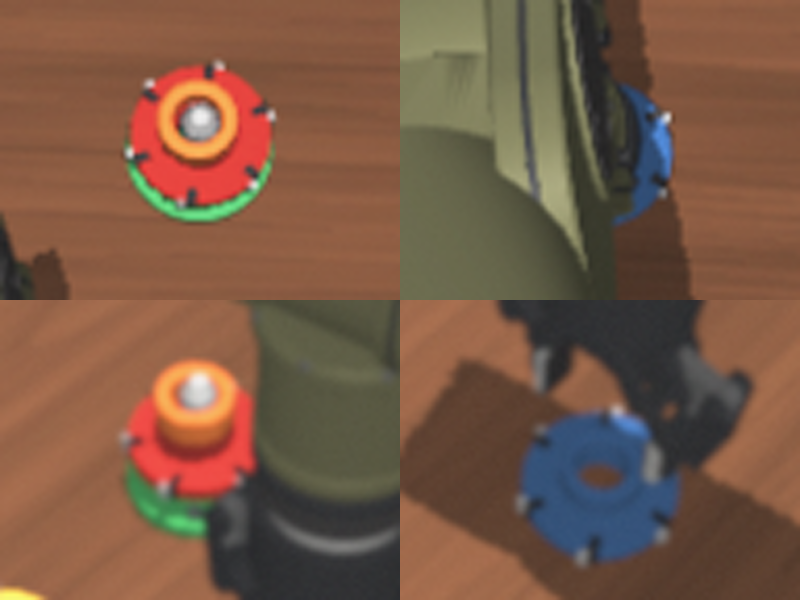

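The green stack is complete: the orange ring sits level on the red hub (top px ~(264,197)). The gripper is over the blue cutter.

>>> servo_tool:
  rows: [0, 0, -0.02, 0, 0, 0, 0, 0, -0.035, 0, 0, 0, 0, 0, -0.045, 0, 0, 0, 0, 0, -0.049, 0, 0, 0, 0, 0, -0.051, 0, 0, 0, 0, 0, -0.051, 0, 0, 0, 0, 0, -0.051, 0, 0, 0]

```text
clock: 29.6
tcp_pos: [0.4271, 0.088, 0.0094]
orientation: [2.221, 2.221, 0.001]
ft_force: [-0.4, -0.4, 0.2]
width: 0.0643
grasp_force: 0.0
```

>>> servo_tool:
  rows: [0, 0, 0, 0, 0, 0, 0, 0, 0, 0, 0, 0, 0, 0, 0, 0, 0, 0, 0, 0, 0, 0, 0, 0, 0, 0, 0, 0, 0, 0, 0, 0, 0, 0, 0, 0]
  fingers: 0.03
  newtons: 60

```text
clock: 30.2
tcp_pos: [0.4264, 0.088, 0.0098]
orientation: [-2.221, -2.222, -0.001]
ft_force: [-3.3, -0.2, 9.5]
width: 0.0419
grasp_force: 59.4
```

>>> servo_tool:
  rows: [0, 0, 0.005, 0, 0, 0, 0, 0, 0.018, 0, 0, 0, 0, 0, 0.04, 0, 0, 0, 0, 0, 0.07, 0, 0, 0, 0, 0, 0.1, 0, 0, 0, 0, 0, 0.125, 0, 0, 0, 0, 0, 0.138, 0, 0, 0, 0, 0, 0.141, 0, 0, 0, 0, 0, 0.141, 0, 0, 0]

```text
clock: 31.1
tcp_pos: [0.4263, 0.0878, 0.1498]
orientation: [2.221, 2.221, 0.0]
ft_force: [0.1, -0.4, -3.7]
width: 0.0415
grasp_force: 61.6
```

>>> servo_tool:
  rows: [0.009, 0.004, 0, 0, 0, 0, 0.03, 0.015, 0, 0, 0, 0, 0.058, 0.029, 0, 0, 0, 0, 0.088, 0.043, 0, 0, 0, 0, 0.118, 0.058, 0, 0, 0, 0, 0.144, 0.071, 0, 0, 0, 0, 0.159, 0.078, 0, 0, 0, 0, 0.164, 0.081, 0, 0, 0, 0, 0.164, 0.081, 0, 0, 0, 0, 0.164, 0.081, 0, 0, 0, 0, 0.164, 0.081, -0.01, 0, 0, 0, 0.164, 0.081, -0.025, 0, 0, 0, 0.164, 0.081, -0.04, 0, 0, 0, 0.164, 0.081, -0.055, 0, 0, 0, 0.164, 0.081, -0.064, 0, 0, 0, 0.164, 0.081, -0.064, 0, 0, 0]

```text
clock: 32.7
tcp_pos: [0.5885, 0.1681, 0.0842]
orientation: [-2.22, -2.22, 0.005]
ft_force: [0.1, -0.0, -2.7]
width: 0.0417
grasp_force: 61.6
```

>>> servo_tool:
  rows: [0, 0, -0.01, 0, 0, 0, 0, 0, -0.02, 0, 0, 0, 0, 0, -0.03, 0, 0, 0, 0, 0, -0.04, 0, 0, 0, 0, 0, -0.05, 0, 0, 0, 0, 0, -0.057, 0, 0, 0, 0, 0, -0.061, 0, 0, 0, 0, 0, -0.062, 0, 0, 0, 0, 0, -0.062, 0, 0, 0]

```text
clock: 33.6
tcp_pos: [0.5906, 0.1689, 0.0239]
orientation: [2.221, 2.221, 0.0]
ft_force: [1.2, 0.2, -3.4]
width: 0.0416
grasp_force: 61.7
```

>>> servo_tool:
  rows: [0, 0, -0.001, 0, 0, 0, 0, 0, -0.002, 0, 0, 0, 0, 0, -0.003, 0, 0, 0, 0, 0, -0.003, 0, 0, 0]

```text
clock: 34.0
tcp_pos: [0.5909, 0.169, 0.0219]
orientation: [2.221, 2.221, 0.002]
ft_force: [-1.8, -0.7, 2.9]
width: 0.0417
grasp_force: 62.3
```

>>> servo_tool:
  rows: [0, 0, -0.001, 0, 0, 0, 0, 0, -0.001, 0, 0, 0]

```text
clock: 34.2
tcp_pos: [0.591, 0.169, 0.0219]
orientation: [2.221, 2.221, 0.002]
ft_force: [-3.7, -0.9, 9.8]
width: 0.0418
grasp_force: 63.0
```

>>> servo_tool:
  rows: [0, 0, 0, 0, 0, 0, 0, 0, 0, 0, 0, 0, 0, 0, 0, 0, 0, 0, 0, 0, 0.001, 0, 0, 0, 0, 0, 0.01, 0, 0, 0, 0, 0, 0.03, 0, 0, 0, 0, 0, 0.065, 0, 0, 0, 0, 0, 0.1, 0, 0, 0, 0, 0, 0.125, 0, 0, 0, 0, 0, 0.13, 0, 0, 0, 0, 0, 0.13, 0, 0, 0]
  fingers: 0.064

```text
clock: 35.3
tcp_pos: [0.5913, 0.1691, 0.1512]
orientation: [2.221, 2.221, 0.004]
ft_force: [-0.9, 0.4, -0.7]
width: 0.0636
grasp_force: 0.0
```

>>> servo_tool:
  rows: [0.001, -0.01, 0, 0, 0, 0, 0.002, -0.035, 0, 0, 0, 0, 0.004, -0.07, 0, 0, 0, 0, 0.006, -0.107, 0, 0, 0, 0, 0.009, -0.145, 0, 0, 0, 0, 0.011, -0.183, 0, 0, 0, 0, 0.013, -0.221, 0, 0, 0, 0, 0.016, -0.259, 0, 0, 0, 0, 0.018, -0.297, 0, 0, 0, 0, 0.02, -0.331, 0, 0, 0, 0, 0.021, -0.355, 0, 0, 0, 0, 0.022, -0.366, -0.01, 0, 0, 0, 0.022, -0.366, -0.04, 0, 0, 0, 0.022, -0.366, -0.07, 0, 0, 0, 0.022, -0.366, -0.095, 0, 0, 0, 0.022, -0.366, -0.115, 0, 0, 0, 0.022, -0.366, -0.13, 0, 0, 0, 0.022, -0.366, -0.142, 0, 0, 0, 0.022, -0.366, -0.148, 0, 0, 0, 0.022, -0.366, -0.149, 0, 0, 0]

```text
clock: 37.3
tcp_pos: [0.6115, -0.1966, -0.0004]
orientation: [-2.22, -2.22, 0.002]
ft_force: [0.1, -0.4, 0.1]
width: 0.0638
grasp_force: 0.0
```

>>> servo_tool:
  rows: [0, 0, 0, 0, 0, 0, 0, 0, 0, 0, 0, 0, 0, 0, 0, 0, 0, 0, 0, 0, 0, 0, 0, 0, 0, 0, 0, 0, 0, 0, 0, 0, 0, 0, 0, 0]
  fingers: 0.03
  newtons: 40

```text
clock: 37.9
tcp_pos: [0.6133, -0.1974, 0.0019]
orientation: [2.22, 2.22, 0.001]
ft_force: [-0.7, 0.0, 6.4]
width: 0.0442
grasp_force: 41.4
```

>>> servo_tool:
  rows: [0, 0, 0.005, 0, 0, 0, 0, 0, 0.02, 0, 0, 0, 0, 0, 0.05, 0, 0, 0, 0, 0, 0.09, 0, 0, 0, 0, 0, 0.12, 0, 0, 0, 0, 0, 0.14, 0, 0, 0, 0, 0, 0.149, 0, 0, 0, 0, 0, 0.149, 0, 0, 0]

```text
clock: 38.7
tcp_pos: [0.613, -0.1973, 0.1508]
orientation: [2.22, 2.22, 0.001]
ft_force: [0.1, -0.4, -1.8]
width: 0.044
grasp_force: 41.0
```

```bash
python3 snap.py top w; python3 snap.py side w; python3 - <<'E'
import cv2,numpy as np
a=cv2.imread("pics/side_w.png");b=cv2.imread("pics/top_w.png")
c=lambda i,x,y:cv2.resize(i[y-36:y+36,x-48:x+48],(400,300),interpolation=cv2.INTER_CUBIC)
cv2.imwrite("pics/w4.png",np.vstack([np.hstack([c(b,240,204),c(b,330,200)]),np.hstack([c(a,215,220),c(a,290,130)])]))
E
```

```text
{'clock': 38.75, 'joints': [-0.3114, 0.4996, 0.0315, 1.1034, -0.0, 1.2594], 'tcp_pos': [0.6122, -0.197, 0.1494], 'orientation': [-2.221, -2.2211, 0.0005], 'ft_force': [-0.2262, -0.6622, -1.029], 'width': 0.0442, 'grasp_force': 41.0355}
tcp px [352.16531517 187.89106086] tip px [349.80649373 190.40445066]
crop 286 134
{'clock': 38.8, 'joints': [-0.3114, 0.5003, 0.0304, 1.1032, -0.0, 1.2594], 'tcp_pos': [0.6116, -0.1969, 0.1485], 'orientation': [-2.22, -2.22, 0.0017], 'ft_force': [0.7239, -0.8582, -1.6258], 'width': 0.0443, 'grasp_force': 41.0305}
tcp px [299.17923234 109.88127801] tip px [298.34524085 116.72912132]
crop 233 58
```

View pics/w4.png

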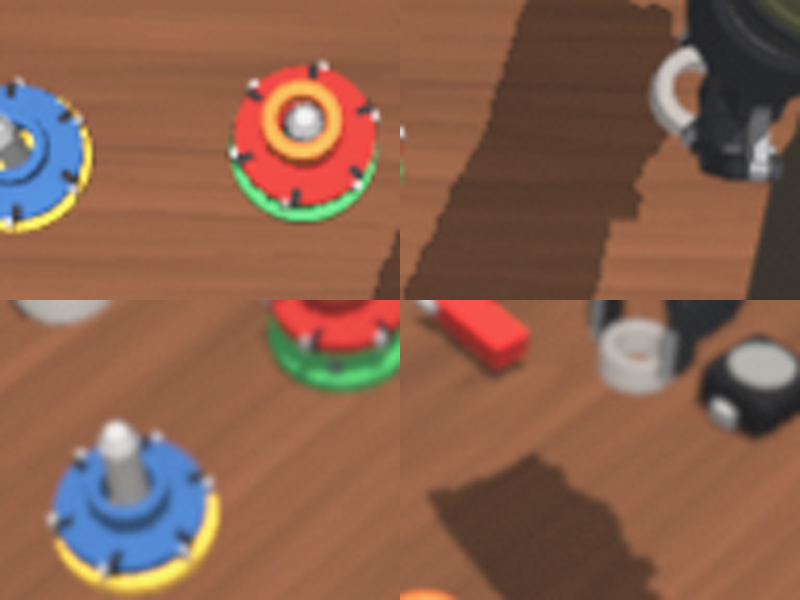

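The blue cutter sits level on the yellow base, and the white ring is held level in the gripper (side px ~(301,107)). Carrying it to the yellow post.

>>> servo_tool:
  rows: [-0.001, 0.01, 0, 0, 0, 0, -0.002, 0.035, 0, 0, 0, 0, -0.004, 0.07, 0, 0, 0, 0, -0.006, 0.107, 0, 0, 0, 0, -0.009, 0.145, 0, 0, 0, 0, -0.011, 0.183, 0, 0, 0, 0, -0.013, 0.221, 0, 0, 0, 0, -0.016, 0.259, 0, 0, 0, 0, -0.018, 0.297, 0, 0, 0, 0, -0.02, 0.331, 0, 0, 0, 0, -0.021, 0.355, 0, 0, 0, 0, -0.022, 0.366, 0, 0, 0, 0, -0.022, 0.366, 0, 0, 0, 0, -0.022, 0.366, 0, 0, 0, 0, -0.022, 0.366, -0.01, 0, 0, 0, -0.022, 0.366, -0.025, 0, 0, 0, -0.022, 0.366, -0.04, 0, 0, 0, -0.022, 0.366, -0.055, 0, 0, 0, -0.022, 0.366, -0.065, 0, 0, 0, -0.022, 0.366, -0.065, 0, 0, 0]

```text
clock: 40.8
tcp_pos: [0.589, 0.1674, 0.0828]
orientation: [-2.222, -2.218, 0.006]
ft_force: [0.0, -0.5, -1.4]
width: 0.044
grasp_force: 41.0
```

>>> servo_tool:
  rows: [0, 0, -0.01, 0, 0, 0, 0, 0, -0.02, 0, 0, 0, 0, 0, -0.03, 0, 0, 0, 0, 0, -0.036, 0, 0, 0, 0, 0, -0.039, 0, 0, 0, 0, 0, -0.04, 0, 0, 0, 0, 0, -0.041, 0, 0, 0, 0, 0, -0.042, 0, 0, 0, 0, 0, -0.042, 0, 0, 0]

```text
clock: 41.7
tcp_pos: [0.5908, 0.169, 0.0439]
orientation: [2.221, 2.221, 0.002]
ft_force: [-1.3, -0.7, 3.9]
width: 0.0443
grasp_force: 41.4
```

>>> servo_tool:
  rows: [0, 0, -0.001, 0, 0, 0, 0, 0, -0.001, 0, 0, 0]

```text
clock: 41.9
tcp_pos: [0.5909, 0.169, 0.0438]
orientation: [2.221, 2.221, 0.002]
ft_force: [-2.7, -1.4, 9.2]
width: 0.0441
grasp_force: 41.9
```

Seated with contact. Release, rise and back off.

>>> servo_tool:
  rows: [0, 0, 0, 0, 0, 0, 0, 0, 0, 0, 0, 0, 0, 0, 0, 0, 0, 0, 0, 0, 0.001, 0, 0, 0, 0, 0, 0.01, 0, 0, 0, 0, 0, 0.03, 0, 0, 0, 0, 0, 0.065, 0, 0, 0, 0, 0, 0.1, 0, 0, 0, 0, 0, 0.13, 0, 0, 0, -0.03, 0, 0.15, 0, 0, 0, -0.07, 0, 0.16, 0, 0, 0, -0.11, 0, 0.16, 0, 0, 0, -0.15, 0, 0.16, 0, 0, 0, -0.19, 0, 0.16, 0, 0, 0, -0.21, 0, 0.16, 0, 0, 0, -0.21, 0, 0.16, 0, 0, 0]
  fingers: 0.064

```text
clock: 43.5
tcp_pos: [0.3774, 0.1683, 0.2025]
orientation: [-2.219, -2.223, 0.001]
ft_force: [1.0, 0.5, -1.2]
width: 0.064
grasp_force: 0.0
```

```bash
python3 snap.py top z; python3 snap.py side z; python3 - <<'E'
import cv2,numpy as np
a=cv2.imread("pics/side_z.png");b=cv2.imread("pics/top_z.png")
cv2.imwrite("pics/z2.png",np.vstack([cv2.resize(b[90:250,60:460],(750,300)),cv2.resize(a[90:250,60:460],(750,300))]))
E
```

```text
{'clock': 43.55, 'joints': [0.4186, 0.0849, -0.4208, 1.0636, -0.0001, 1.9883], 'tcp_pos': [0.3798, 0.1689, 0.2028], 'orientation': [2.2198, 2.2222, 0.0021], 'ft_force': [0.8843, 0.1135, 0.7199], 'width': 0.0637, 'grasp_force': 0.0}
tcp px [170.17628706 291.98922254] tip px [172.82225125 291.80137198]
crop 106 236
{'clock': 43.6, 'joints': [0.4179, 0.0865, -0.419, 1.0629, -0.0002, 1.9882], 'tcp_pos': [0.3812, 0.1692, 0.2028], 'orientation': [2.2201, 2.2212, 0.0035], 'ft_force': [-0.0878, 0.0912, 1.1017], 'width': 0.064, 'grasp_force': 0.0}
tcp px [268.58847712 251.04558546] tip px [268.16130335 257.407996  ]
crop 203 198
```

View pics/z2.png

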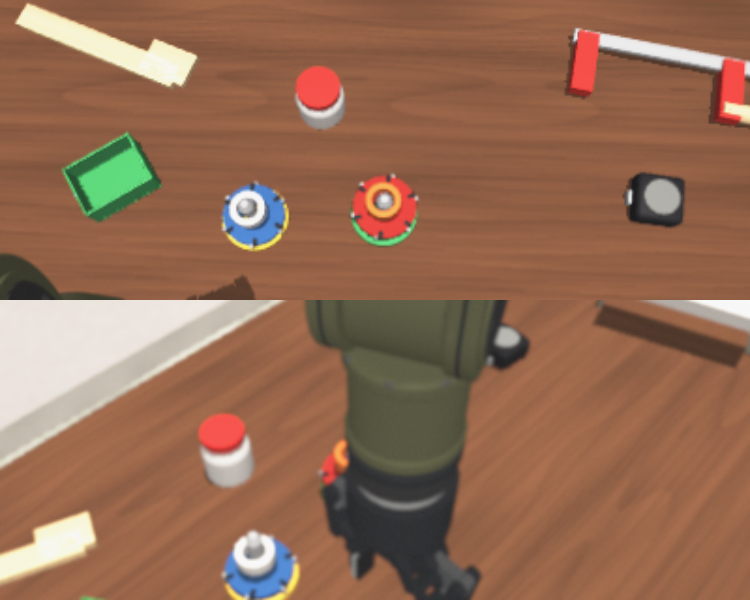

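Both stacks are complete and level: white on blue (top px ~(192,201)), orange on red on black (top px ~(264,197)). The bin, jar and tape measure have not moved, so I hand in.

```bash
python3 -c "
from rig import ctrl; print(ctrl.job_done())"
```

```text
the job is handed in; nothing more can be done
None
```

Both arbors are set up as asked and the job is handed in at about 44 s: black ring, red cutter and orange ring on green; blue cutter and white ring on yellow; cutters lowered to contact before release; the tape measure, bin and jar left where they were.

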